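# Unhook the sander and pull its dust box

## Task

The sander's dust box is due for emptying. Lift the sander up and off the fork hook of its stand, set it down (do not drop it) standing on its sole near the middle of the black rubber mat and let go of it; then squeeze the dust box's two yellow side catches together and lift the box up out of the sander, which stays standing on the mat. Finish while holding the box upright and still, catches squeezed, well clear above the sander, and leave the other things on the bench where they are.

Things in the scene. Friction and masses are not known exactly. Their poses are not given: they have to be found in the camera images.
- stand: Fixed tool stand, steel foot 215 x 150 x 8 mm, 24 mm square post (centre at x = +98 mm) with a fork of two level prongs. Origin on the bench under the middle of the hung sander's grip head; x runs along the prongs from their free ends (-40 mm) to their root (+40 mm). Prongs 8 mm wide, 6 mm thick, centred at y = -24 and +24 mm. Nothing of it is higher than 160 mm.
- fork (a point): Midway between the prongs, level with their tops, 150 mm straight above the stand's origin; same axes. Upturned tips (x = -40 to -34 mm) and an upstand (34 to 40) rise 10 mm above the prongs. To unhook: raise the sander 24 mm (under 14 catches the tips, over 35 jams its housing under the prongs), then draw it 120 mm or more along the stand's -x, so that its nose is clear of the tips, before rising further.
- sander: Red and black cordless sander, loose, 0.6 to 0.9 kg, 185 x 93 x 145 mm. Origin in the middle under the sole; x to the front (battery), -x to the rear (dust box), z up. Housing up to z = 60 mm, neck 40 x 36 mm above it, head from z = 105. It hangs with the head's underside on the prongs, neck between them (up to 6 mm play along x), axes along the stand's, sole 45 mm above the bench.
- grip_head (a point): Middle of the sander's black grip head (sander frame 25, 0, 122 mm), axes as the sander's. Head 60 x 60 mm, flat sides from 17 mm below to 13 mm above this point, red cap up to 23 mm above. Grip it from above on its two y sides, fingertips above its underside (the prongs' tops). The sander balances within 10 mm of here; 40 N carries it safely.
- well (a point): Where the dust box's origin sits in the sander: well floor, sander frame -62, 0, 30 mm, axes as the sander's. Red cheeks around it stand up to 22 mm above this point, 80 mm wide over all in y; the box slides straight up. The sander's weight keeps it down while the box is drawn out; if a catch is not squeezed the sander comes up with the box.
- dust_box: Grey dust box with black lid, loose, about 0.14 kg, 50 (x) x 38 (y) x 70 mm; origin in the middle of its underside, axes as the sander's while in it. Yellow catch pads on its y sides, 28 mm (x) by 34 mm (z = 32 to 66), outer faces 64 mm apart free, 52 mm fully squeezed. Barbs below them hook under the sander's cheeks and come free when both are pressed in, by 4.5 mm or more each.
- catches (a point): Midway between the two catch pads, 49 mm above the dust box's origin (79 mm above the underside of the sander's sole), axes as the box's. Pinch here from above along y. The cheeks' tops lie 27 mm lower: fingertips stay above them. The sander's head begins 57 mm away along +x and rises 66 mm above this point.
- catch_left (a joint): How far the catch on the box's +y side is pressed in, m: 0 free, 0.006 fully in. Spring 2 N at 0, 8 N at 0.006; a grip of 15 to 25 N squeezes both fully and holds the box.
- catch_right (a joint): The same for the catch on the box's -y side.
- mat: Fixed black rubber mat 280 (x) x 190 (y) x 4 mm, flat on the bench, empty. Origin in the middle of its underside.
- mug: Bystander: blue mug, 80 mm across, 95 mm tall, on the bench near the white cabinet door. Origin in its underside; leave where it is.
- brush: Bystander: paint brush lying on the bench, left side. Origin in its underside; leave where it is.
- sanding_block: Bystander: cork sanding block 100 x 60 x 28 mm, left side. Origin in its underside; leave where it is.
- wax_tin: Bystander: small round yellow tin with a pale lid, 52 mm across, 45 mm tall, standing between the stand and the mat. Origin in its underside; leave where it is.
- tape_roll: Bystander: roll of yellow tape, 100 mm across, 25 mm high, lying flat, right side. Origin in its underside; leave where it is.
- screwdriver: Bystander: screwdriver lying on the bench, right side. Origin in its underside; leave where it is.

How it is judged:
By the outcome, as a careful person would: the job done as asked, in the order asked, and still so for the second after the job is handed in, while the arm keeps its last pose, push and grip.
It also fails if it takes over 58 s, if anything falls off the work surface, if the arm or the gripper's body presses on something with over 40 N, if the wrist force passes 120 N, or if a joint passes its speed limit or range.

## Robot

A 6-joint arm with a two-finger parallel gripper is mounted at the origin on the work surface. World frame = base frame: x ahead of the robot, y to its left, z up, the work surface at z = 0. Lengths are in m, angles in degrees, forces in N, time in s.
With the tool pointing down it reaches from about 0.35 to 0.975 m from the base axis. Payload 17.4 kg.
Tool frame: the origin (TCP) lies midway between the tips of the shut fingers; the grasp point (between the pads) lies 19 mm behind it; z points along the fingers, y is the line along which they close (so a half turn about z gives the same grasp; the last joint's range is limited). The gripper opens to 85 mm and grips with 20 to 120 N. Pads are 22 mm wide; open, the fingers measure 114 mm over their backs; the gripper's body (76 mm by 85 mm) begins 54 mm behind the grasp point. The pads swing forward as they close: fully open they stand 13 mm farther back than shut.
Start: joints at [71.86, 6.646, 82.598, -0, 90.757, -2.166], TCP at [0.186, 0.649, 0.231] pointing down, gripper open.
Joint ranges: [-162.19, 162.19], [-47.58, 125.68], [4.15, 143.07], [-65.23, 245.23], [0.69, 171.88], [-170.13, 170.13]. Speed limits (degrees/s): [108.29, 108.29, 127.2, 180, 180, 180].

## Interface

Orientations are given as a 3x3 rotation matrix whose columns are the frame's x, y, z axes.
In Python, from rig import get_obs, eyes, robot gives the robot as it stands.
- The arm moves only by the tool arm_command, never from a script. Its argument "moves" is a list of rows, each a list of 5 numbers: the shift along the tool's x, y, z in cm, then the turn about the tool's z in rad, then the closure, from 0 (fully open) to 1 (shut). In form: [[dx, dy, dz, spin, hand], ...]. A call has 1 to 12 rows; each row shifts and turns the commanded pose from where the row before left it, along the tool's axes as they then stand; what a row does not reach is not made up. A row lasts 1/10 s, in which the tool goes at most 50 mm and 8.59 degrees, less where a joint would pass 70% of its speed; a pose out of reach is approached as far as the arm can. A call is refused whole if a number of a shift passes 5 or a number of a turn 0.15, either way. A call with a gripper value outside its range is refused whole. The fingers move at their own pace and stop on an object; "force" is the grip in N (left out, the last holds). Time passes only in rows, so rows that do not move let the fingers close. It gives the time, the measured TCP pose, the force, the opening and the grip force at its end, in the units of the state.
- get_obs(): the state, without advancing time (a new reading comes with each control period).
- eyes.get_image(name): name is "scene" or "top" or "wrist"; returns (picture, depth): 480x640x3 uint8, red, green, blue; 480x640 float32, m along the optical axis (not along the pixel's ray), 0 where there is no reading.
- eyes.camera_model(name): a dict with "mtx" (3x3 intrinsics, pixels), "rvec" (rotation vector, rad) and "tvec" (3), from world to camera coordinates, as OpenCV has them. Camera axes: x right, y down, z forward; pixel columns grow to the right and rows downward; lengths in m; the calibration is good to about 2 mm. A picture is of the moment at which its call begins: read the wrist's pose just before it. camera_model takes no time and is no camera call; for the wrist camera it gives the pose at the moment of the call.
- robot.hand_in(): hands the job in; it is judged then, once.
Trained networks look in the newest picture that a camera, given by its name, has taken for a name from the list of things; names that differ only in an ending like _2 or _b are one class to them, and where a whole thing is asked for, a point or a joint stands for the part that bears it (a point fixed in the world has none). Each returns a list of dicts, best first, with "conf" (0 to 1); they miss things now and then, are a little off and sometimes report something else, mostly with a low value. They report only what shows in the picture. A call takes as long as a camera call.
- eyes.recognise(query, camera): "xy" ([column, row] in pixels, amid what is visible of it).
- eyes.trace(query, camera): "pixels" (480x640 bool, what is visible of it) and "xy" ([column, row] in pixels, amid what is visible of it).
- eyes.pinpoint(query, camera): "xy" ([column, row] in pixels: a listed point, or the origin of a listed thing).
The state is a dict: "t": time; "joint_positions": joint angles; "joint_vel": joint speeds; "effort": joint torques, N m; "eef_pos": TCP position; "tool_rot": TCP orientation; "contact_force": force on the tool from outside, world axes, zero at the start; "torque": the same for the moment, N m; "gripper_width": finger opening in m; "gripper_force": force on a finger pad.
Only numpy, scipy, OpenCV 4.12 (cv2) and the standard library are available. Lean on these libraries where they do the work, as an engineer would, in place of code of your own. Each camera call takes 0.05 s, during which the arm holds its last target. There are 200 camera calls.

## Working session

There is one attempt and no reset: what is moved stays moved. The work goes in short steps, Python scripts to look and compute and a tool call to move; the robot and the scene stay as the last step left them, time stands still between calls to the robot, and variables do not carry over. Pictures are saved under pics/ and viewed, at most 10 in all, crops included, and the job is handed in when it is done.

Besides the shell and the picture viewer there is one more tool, called after "Emit:" by a JSON object that holds its "op" and its "data", one argument or row to a line. arm_command: Moves the arm, as the interface text tells. Its arguments: {"type":"object","properties":{"moves":{"type":"array","items":{"type":"array","items":{"type":"number"}}},"force":{"type":"number"}},"required":["moves"]}

```bash
ls; mkdir -p pics; cat > h.py <<'E'
import numpy as np, cv2
from rig import get_obs, eyes, robot
np.set_printoptions(precision=4,suppress=True)
def cam(n):
    m=eyes.camera_model(n);R=cv2.Rodrigues(np.array(m['rvec'],float))[0];return np.array(m['mtx']),R,np.array(m['tvec'],float).ravel()
def back(n,xy,d,c=None):
    K,R,t=c or cam(n);xy=np.atleast_2d(xy);p=np.c_[xy,np.ones(len(xy))]@np.linalg.inv(K).T*np.reshape(d,(-1,1));return (p-t)@R
def ray(n,xy,c=None):
    K,R,t=c or cam(n);o=-R.T@t;d=R.T@np.linalg.inv(K)@np.array([*xy,1.]);return o,d/np.linalg.norm(d)
def tri(rays):
    A=0;b=0
    for o,d in rays:
        P=np.eye(3)-np.outer(d,d);A=A+P;b=b+P@o
    x=np.linalg.solve(A,b);return x,[np.linalg.norm((np.eye(3)-np.outer(d,d))@(x-o)) for o,d in rays]
def save(n,img): cv2.imwrite('pics/'+n,img[:,:,::-1])
E
python3 - <<'E'
from h import *
s=get_obs();print(s['eef_pos'],s['tool_rot'],s['gripper_width'])
ims=[]
for n in ['scene','top']:
    im,d=eyes.get_image(n);ims.append(im)
    np.savez('/tmp/'+n,im=im,d=d)
    for q in ['grip_head','fork','well','catches','mat','stand','sander','wax_tin','mug','tape_roll','sanding_block']:
        r=eyes.pinpoint(q,n)
        for e in r[:2]:
            x,y=np.round(e['xy']).astype(int);dd=d[min(max(y,0),479),min(max(x,0),639)]
            print(n,q,round(e['conf'],2),np.round(e['xy'],1),back(n,e['xy'],dd)[0])
save('s.png',ims[0]);save('t.png',ims[1])
E
```

```text
pics
[0.1857 0.6487 0.2305] [[-0.9614  0.2752 -0.0004]
 [ 0.2752  0.9614 -0.0011]
 [ 0.0001 -0.0012 -1.    ]] 0.08574367322772582
scene grip_head 0.95 [213.1 242.1] [ 0.5513 -0.2707  0.1884]
scene fork 0.87 [216.5 246.7] [ 0.5651 -0.265   0.1884]
scene well 0.96 [212.4 233. ] [ 0.525  -0.2687  0.1849]
scene catches 0.73 [211.5 220.6] [ 0.4653 -0.2684  0.1428]
scene catches 0.7 [421.9 240. ] [0.5776 0.2543 0.003 ]
scene mat 0.86 [421.7 240.4] [0.5784 0.2535 0.0025]
scene stand 0.82 [228.2 272.2] [ 0.616  -0.2524  0.1488]
scene stand 0.31 [343.3 309.9] [ 0.7521 -0.0111  0.094 ]
scene sander 0.58 [223.6 258.1] [ 0.5826 -0.256   0.159 ]
scene wax_tin 0.73 [326.9 248.9] [ 0.5567 -0.0012  0.0351]
scene mug 0.81 [342.  310.5] [ 0.7529 -0.0145  0.0944]
scene mug 0.32 [217.7 246.1] [ 0.5657 -0.2619  0.1909]
scene tape_roll 0.89 [122.2 302.7] [ 0.5587 -0.5345  0.0003]
scene sanding_block 0.75 [521.4 211.9] [0.5757 0.5318 0.03  ]
top grip_head 0.74 [429.3 239.7] [ 0.5388 -0.2622  0.1931]
top fork 0.83 [428.8 240.5] [ 0.5367 -0.261   0.1926]
top well 0.76 [425.7 277.6] [ 0.4481 -0.2609  0.1426]
top catches 0.68 [428.2 274.4] [ 0.456  -0.2667  0.1476]
top mat 0.7 [243.5 236.2] [0.574  0.2403 0.0082]
top stand 0.97 [422.2 252.3] [ 0.513  -0.2503  0.154 ]
top sander 0.97 [423.8 258.3] [ 0.5059 -0.2624  0.1077]
top wax_tin 0.6 [326.9 253.3] [ 0.5249 -0.0015  0.0396]
top mug 0.85 [331.8 194.9] [ 0.6808 -0.0103  0.0918]
top mug 0.55 [323.7 253.6] [0.5211 0.0075 0.0535]
top tape_roll 0.86 [510.3 247.7] [ 0.5645 -0.5309  0.0006]
top tape_roll 0.4 [331.2 196. ] [ 0.6767 -0.0087  0.0948]
top sanding_block 0.94 [142.2 243.5] [0.5388 0.5224 0.034 ]
```

View pics/s.png

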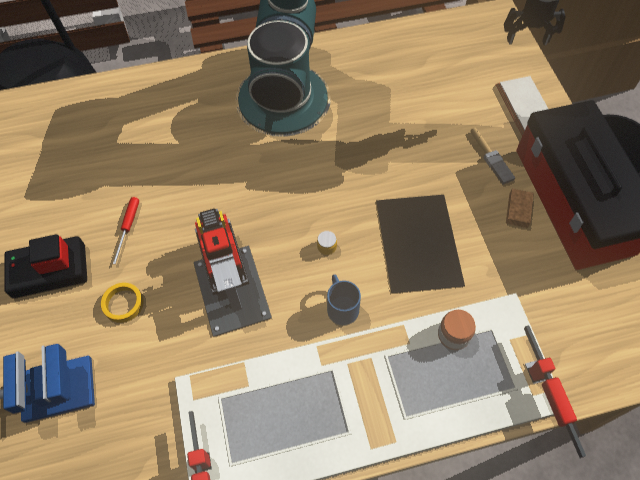

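View pics/t.png

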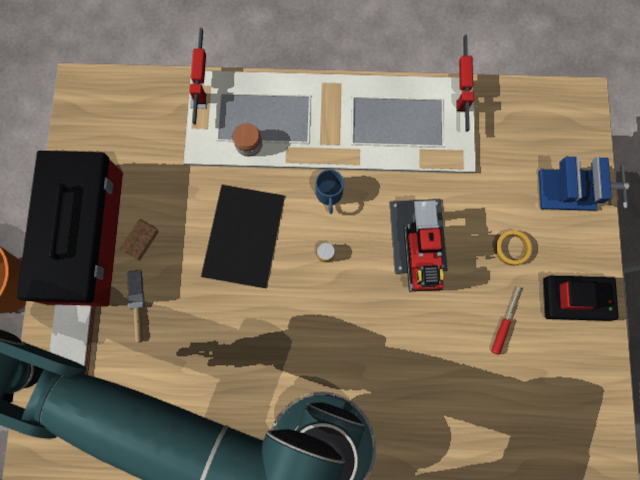

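```bash
python3 - <<'E'
from h import *
for n in ['scene','top']:
    z=np.load(f'/tmp/{n}.npz');d=z['d'];im=z['im']
    v,u=np.mgrid[0:480,0:640];P=back(n,np.c_[u.ravel(),v.ravel()],d.ravel());c=im.reshape(-1,3).astype(int)
    ok=d.ravel()>0
    # cap: red-ish high points near the head
    m=ok&(P[:,2]>.182)&(P[:,2]<.2)&(abs(P[:,0]-.53)<.12)&(abs(P[:,1]+.26)<.12)
    Q=P[m];
    if len(Q)>10:
        r=cv2.minAreaRect(Q[:,:2].astype(np.float32));print(n,'cap',len(Q),np.median(Q,0),r)
    # mat: dark points near z 0
    m=ok&(P[:,2]<.02)&(P[:,2]>-.01)&(abs(P[:,0]-.57)<.22)&(abs(P[:,1]-.25)<.2)&(c.max(1)<70)
    Q=P[m]; r=cv2.minAreaRect(Q[:,:2].astype(np.float32));print(n,'mat',len(Q),np.median(Q,0),r)
    # tall things
    for (a,b) in [(.14,.165),(.165,.182)]:
        m=ok&(P[:,2]>a)&(P[:,2]<b)&(abs(P[:,0]-.53)<.2)&(abs(P[:,1]+.26)<.15)
        Q=P[m];print(n,a,len(Q),Q.min(0),Q.max(0))
    for q in ['wax_tin','mug']:
        t=eyes.trace(q,n)[0];m=ok&t['pixels'].ravel();Q=P[m];print(q,t['conf'],np.percentile(Q,[2,50,98],axis=0).tolist())
E
```

```text
scene cap 486 [ 0.5479 -0.2652  0.1888] ((0.5456859469413757, -0.26646339893341064), (0.058553192764520645, 0.05615459382534027), 3.897017002105713)
scene mat 2678 [0.5741 0.2711 0.0034] ((0.5664017200469971, 0.25332099199295044), (0.1735832691192627, 0.24415260553359985), 80.65509796142578)
scene 0.14 1175 [ 0.4323 -0.3041  0.14  ] [ 0.6588 -0.2289  0.1647]
scene 0.165 168 [ 0.5145 -0.297   0.1651] [ 0.5776 -0.234   0.1819]
wax_tin 0.89 [[0.5134896667831627, -0.020547076393314906, 0.005429928249267509], [0.5428208461139733, 0.001713964556859864, 0.04131540545269456], [0.5588531810086028, 0.024829985282015125, 0.04982053934421501]]
mug 0.97 [[0.6566519574427078, -0.03992906365053117, -0.0008456121906295882], [0.7055791316607847, -0.0006065371516164527, 0.04730452658814506], [0.7569363619647692, 0.0351901789325896, 0.09691796955694158]]
top cap 441 [ 0.5431 -0.2648  0.1903] ((0.5438318848609924, -0.2655443251132965), (0.05692974850535393, 0.0583706758916378), 3.997797727584839)
top mat 6049 [0.5743 0.2418 0.0045] ((0.5784192085266113, 0.24212291836738586), (0.1895727813243866, 0.2786370813846588), 81.6275634765625)
top 0.14 963 [ 0.4307 -0.3043  0.14  ] [ 0.6594 -0.2298  0.165 ]
top 0.165 122 [ 0.5036 -0.297   0.1651] [ 0.5847 -0.2337  0.182 ]
wax_tin 0.67 [[0.5076302336230112, -0.020034902306182833, 0.0009254767351826408], [0.5275612018803839, 0.0035240085351009804, 0.04458829713740287], [0.5524644190709739, 0.026424054563146015, 0.05354132455345409]]
mug 0.61 [[0.6492241081616624, -0.037807410544988054, -0.0008779461312886675], [0.72685627312543, -0.0028691418184518267, 0.044092813982385216], [0.7543653125579325, 0.0347675247428656, 0.09980935282353745]]
```

The scene view shows the sander on its stand (head at about 218,240, dust box with yellow catches at 210,218), mat at 420,243, tin at 327,240 and mug at 343,300. The top view agrees: head 430,238, box 428,275, mat 244,236, with the dust box towards the robot and the fork root away from it.

Going to a viewpoint above the stand.

Emit:
{"op": "arm_command", "data": {
  "moves": [
    [0,0,-4,-0.12,0],
    [0,0,-4,-0.12,0],
    [0,0,-4,-0.11,0],
    [-3,-4,0,0,0],
    [-3,-4,0,0,0],
    [-3,-4,0,0,0],
    [-3,-4,0,0,0],
    [-3,-4,0,0,0],
    [-3,-4,0,0,0],
    [-3,-4,0,0,0],
    [-3,-4,0,0,0]
  ]
}}

```text
t: 2.5
eef_pos: [0.4488, 0.345, 0.3516]
tool_rot: [[-0.997, -0.071, 0.001], [-0.071, 0.997, 0.0], [-0.001, 0.0, -1.0]]
contact_force: [0.3, 0.5, -0.2]
gripper_width: 0.0852
gripper_force: 0.0
```

Emit:
{"op": "arm_command", "data": {
  "moves": [
    [0,-5,0,0,0],
    [0,-5,0,0,0],
    [0,-5,0,0,0],
    [0,-5,0,0,0],
    [0,-5,0,0,0],
    [0,-5,0,0,0],
    [0,-5,0,0,0],
    [0,-5,0,0,0],
    [0,-5,0,0,0],
    [0,-5,0,0,0],
    [0,-5,0,0,0],
    [0,-5,0,0,0]
  ]
}}

```text
t: 3.7
eef_pos: [0.4902, -0.2538, 0.3516]
tool_rot: [[-0.997, -0.071, 0.001], [-0.071, 0.997, -0.0], [-0.001, -0.0, -1.0]]
contact_force: [0.7, 1.1, 0.5]
gripper_width: 0.0856
gripper_force: 0.0
```

```bash
cat > look.py <<'E'
from h import *
def look(tag,box=None,qs=('grip_head','catches','fork')):
    s=get_obs();c=cam('wrist');im,d=eyes.get_image('wrist');np.savez('/tmp/w'+tag,im=im,d=d,K=c[0],R=c[1],t=c[2]);save(f'w{tag}.png',im)
    print(s['t'],s['eef_pos'],s['tool_rot'].ravel() if hasattr(s['tool_rot'],'ravel') else s['tool_rot'])
    print('camera at',-c[1].T@c[2])
    for q in qs:
        for e in eyes.pinpoint(q,'wrist')[:1]:
            x,y=np.clip(np.round(e['xy']).astype(int),0,[639,479]);print(q,round(e['conf'],2),np.round(e['xy'],1),back('wrist',e['xy'],d[y,x],c)[0],'ray',*ray('wrist',e['xy'],c))
    v,u=np.mgrid[0:480,0:640];P=back('wrist',np.c_[u.ravel(),v.ravel()],d.ravel(),c);P[d.ravel()<=0]=np.nan
    return im,d,P
E
python3 - <<'E'
from look import *
im,d,P=look('1')
E
```

```text
3.7 [ 0.4902 -0.2538  0.3516] [-0.9975 -0.0708  0.0006 -0.0709  0.9975 -0.0003 -0.0006 -0.0003 -1.    ]
camera at [ 0.4062 -0.2603  0.4944]
grip_head 0.67 [302.2 264.5] [ 0.5292 -0.2672  0.1904] ray [ 0.4062 -0.2603  0.4944] [ 0.375  -0.0209 -0.9268]
catches 0.83 [303.4 167.2] [ 0.4535 -0.2724  0.1457] ray [ 0.4062 -0.2603  0.4944] [ 0.1344 -0.0341 -0.9903]
```

View pics/w1.png

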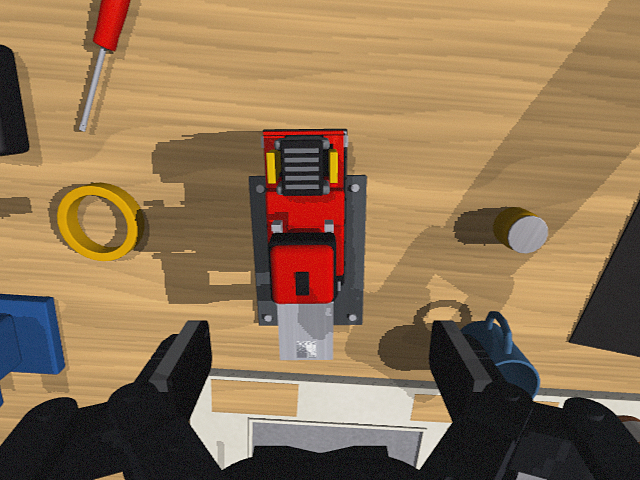

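```bash
python3 - <<'E'
from look import *
z=np.load('/tmp/w1.npz');d=z['d'];im=z['im'];c=(z['K'],z['R'],z['t'])
v,u=np.mgrid[0:480,0:640];P=back('wrist',np.c_[u.ravel(),v.ravel()],d.ravel(),c);C=im.reshape(-1,3).astype(int)
ok=(d.ravel()>0)&(abs(P[:,1]+.265)<.1)
m=ok&(P[:,2]>.183)&(P[:,2]<.197)&(abs(P[:,0]-.54)<.06)
print('cap',m.sum(),np.median(P[m],0),cv2.minAreaRect(P[m][:,:2].astype(np.float32)))
m=ok&(P[:,2]>.145)&(P[:,2]<.2)&(abs(P[:,0]-.54)<.06)
Q=P[m];
for x in np.arange(.5,.6,.01):
    q=Q[abs(Q[:,0]-x)<.005]
    if len(q)>20: print(x,np.percentile(q,[1,99],axis=0)[:,1],np.percentile(q[:,2],[5,50,95]))
for (a,b) in [(.136,.165)]:
    m=ok&(P[:,2]>a)&(P[:,2]<b)&(P[:,0]<.49);Q=P[m]
    print('box',len(Q),np.percentile(Q,[1,50,99],axis=0),cv2.minAreaRect(Q[:,:2].astype(np.float32)))
for q in ['stand','sander']:
    t=eyes.trace(q,'wrist')
    if not t: continue
    t=t[0];m=t['pixels'].ravel()&(d.ravel()>0);Q=P[m];
    for a,b in [(.003,.014),(.14,.165),(.183,.2)]:
        q2=Q[(Q[:,2]>a)&(Q[:,2]<b)]
        if len(q2)>20: print(q,t['conf'],a,len(q2),cv2.minAreaRect(q2[:,:2].astype(np.float32)))
# yellow pads
m=ok&(C[:,0]>150)&(C[:,1]>110)&(C[:,2]<90)&(P[:,2]>.1)
Q=P[m];print('yellow',len(Q),np.percentile(Q,[2,50,98],axis=0))
for s in (Q[Q[:,1]>-.267],Q[Q[:,1]<-.267]): print(np.mean(s,0))
E
```

```text
cap 3565 [ 0.5378 -0.2664  0.1899] ((0.540214478969574, -0.26671165227890015), (0.053933657705783844, 0.054094403982162476), 4.033570289611816)
0.5 [-0.2972 -0.242 ] [0.1461 0.1568 0.1609]
0.51 [-0.2966 -0.2401] [0.1544 0.1731 0.1862]
0.52 [-0.2972 -0.2389] [0.1788 0.1892 0.191 ]
0.53 [-0.2969 -0.238 ] [0.1793 0.19   0.1912]
0.54 [-0.2957 -0.2372] [0.1793 0.1902 0.1925]
0.55 [-0.2956 -0.2363] [0.1791 0.1901 0.1926]
0.56 [-0.2942 -0.2354] [0.1792 0.1899 0.1917]
0.5700000000000001 [-0.2943 -0.2365] [0.178  0.1886 0.1898]
0.5900000000000001 [-0.2897 -0.2348] [0.149  0.1502 0.1513]
box 3117 [[ 0.4294 -0.3045  0.1379]
 [ 0.4534 -0.2734  0.1452]
 [ 0.4791 -0.2426  0.148 ]] ((0.4545738995075226, -0.2737298607826233), (0.04980941861867905, 0.0637691468000412), 4.496062278747559)
stand 0.73 0.003 5452 ((0.5892213582992554, -0.2627111077308655), (0.21461962163448334, 0.15006190538406372), 4.611661434173584)
stand 0.73 0.14 3292 ((0.5775029063224792, -0.2637331485748291), (0.1516363024711609, 0.055895429104566574), 4.7068376541137695)
sander 0.82 0.14 225 ((0.4908706247806549, -0.27095019817352295), (0.04655825346708298, 0.06339596211910248), 3.9090662002563477)
sander 0.82 0.183 3554 ((0.540214478969574, -0.26671165227890015), (0.053933657705783844, 0.054094403982162476), 4.033570289611816)
yellow 502 [[ 0.4397 -0.3057  0.1395]
 [ 0.4548 -0.2965  0.1413]
 [ 0.4942 -0.2417  0.3662]]
[ 0.4523 -0.2451  0.142 ]
[ 0.4601 -0.3018  0.1639]
```

The wrist view shows the sander head (cap about 303,270), box with yellow catches at 270 and 334, row 167, and the steel post at 305,335. Nothing stands beside the head where the fingers will go down.

Emit:
{"op": "arm_command", "data": {
  "moves": [
    [-4.9,-0.8,0,0,0],
    [-0.1,-0.8,2,-0.004,0],
    [0,0,4.5,0,0],
    [0,0,4.5,0,0],
    [0,0,4.5,0,0],
    [0,0,2.5,0,0],
    [0,0,1.2,0,0],
    [0,0,0.6,0,0],
    [0,0,0.3,0,0],
    [0,0,0,0,0]
  ]
}}

```text
t: 5.0
eef_pos: [0.5421, -0.264, 0.1516]
tool_rot: [[-0.997, -0.075, 0.001], [-0.075, 0.997, -0.001], [-0.001, -0.001, -1.0]]
contact_force: [0.1, -0.7, 0.1]
gripper_width: 0.0853
gripper_force: 0.0
```

Emit:
{"op": "arm_command", "data": {
  "moves": [
    [0,0,0,0,0.3],
    [0,0,0,0,0.5],
    [0,0,0,0,0.7],
    [0,0,0,0,1],
    [0,0,0,0,1],
    [0,0,0,0,1],
    [0,0,0,0,1],
    [0,0,0,0,1]
  ],
  "force": 40
}}

```text
t: 5.8
eef_pos: [0.542, -0.2646, 0.1517]
tool_rot: [[-0.997, -0.075, 0.002], [-0.075, 0.997, -0.001], [-0.002, -0.001, -1.0]]
contact_force: [0.3, -1.0, 5.7]
gripper_width: 0.0593
gripper_force: 44.6
```

Emit:
{"op": "arm_command", "data": {
  "moves": [
    [0,0,-0.4,0,1],
    [0,0,-0.5,0,1],
    [0,0,-0.5,0,1],
    [0,0,-0.5,0,1],
    [0,0,-0.5,0,1],
    [0,0,0,0,1],
    [0,0,0,0,1]
  ]
}}

```text
t: 6.5
eef_pos: [0.5418, -0.2641, 0.1747]
tool_rot: [[-0.997, -0.075, 0.001], [-0.075, 0.997, -0.0], [-0.001, -0.0, -1.0]]
contact_force: [1.6, -4.4, -6.3]
gripper_width: 0.0591
gripper_force: 45.6
```

```bash
python3 - <<'E'
from h import *
for n in ['scene','top']:
    im,d=eyes.get_image(n);v,u=np.mgrid[0:480,0:640];P=back(n,np.c_[u.ravel(),v.ravel()],d.ravel())
    m=(d.ravel()>0)&(P[:,2]>.155)&(P[:,2]<.195)&(abs(P[:,0]-.45)<.03)&(abs(P[:,1]+.27)<.04)
    Q=P[m];print(n,len(Q),np.median(Q,0),np.percentile(Q[:,2],[10,90]))
    if n=='scene': save('s2.png',cv2.resize(im[150:350,120:320],(600,600)))
E
```

```text
return _methods._mean(a, axis=axis, dtype=dtype,
  ret = um.true_divide(
Traceback (most recent call last):
IndexError: index -1 is out of bounds for axis 0 with size 0
```

```bash
python3 - <<'E'
from look import *
print(get_obs()['contact_force'],get_obs()['torque'])
im,d,P=look('2')
m=(P[:,2]>.155)&(P[:,2]<.195)&(abs(P[:,0]-.45)<.032)&(abs(P[:,1]+.27)<.05)
Q=P[m];print(len(Q))
if len(Q)>50: print(np.percentile(Q,[2,50,98],axis=0),cv2.minAreaRect(Q[:,:2].astype(np.float32)))
for x in (.435,.455,.475):
    q=Q[(abs(Q[:,0]-x)<.005)];print(x,np.percentile(q[:,2],[20,50,80]) if len(q)else 0)
E
```

```text
[ 1.0038 -4.0506 -6.076 ] [-0.8236 -0.1771  0.0371]
6.55 [ 0.5418 -0.2641  0.1746] [-0.9972 -0.0751  0.0005 -0.0751  0.9972 -0.0004 -0.0005 -0.0004 -1.    ]
camera at [ 0.4578 -0.271   0.3174]
grip_head 0.71 [317.6 340.7] [ 0.5252 -0.2668  0.2133] ray [ 0.4578 -0.271   0.3174] [ 0.5429  0.0336 -0.8391]
catches 0.61 [319.6 106.6] [ 0.4558 -0.2715  0.169 ] ray [ 0.4578 -0.271   0.3174] [-0.0135 -0.0034 -0.9999]
19637
[[ 0.4307 -0.3014  0.1606]
 [ 0.4527 -0.2717  0.1681]
 [ 0.478  -0.2417  0.1706]] ((0.4544421136379242, -0.2716637849807739), (0.050090350210666656, 0.06454478949308395), 4.113133430480957)
0.435 [0.1662 0.1682 0.1693]
0.455 [0.1643 0.168  0.1692]
0.475 [0.1664 0.168  0.1691]
```

View pics/w2.png

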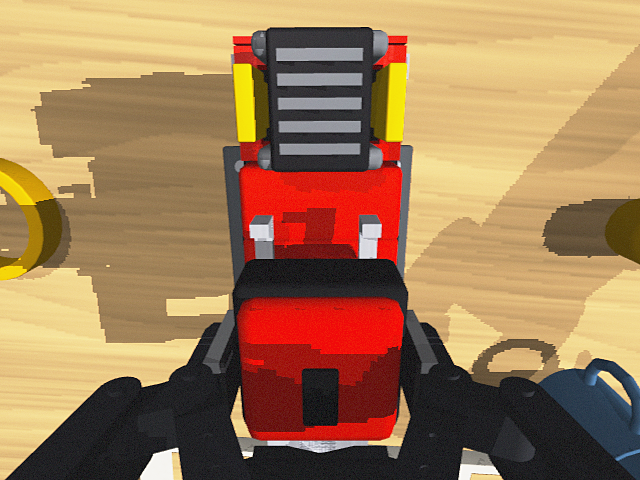

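The wrist view shows the sander gripped by its head, level and about 23 mm up (catches at 243 and 397, row 103; fork tips at 262 and 370, row 225). The neck leans on the +y prong (4 N), so I recentre and then draw it out.

Emit:
{"op": "arm_command", "data": {
  "moves": [
    [0,-0.2,-0.1,0,1],
    [0,0,0,0,1],
    [1,0,0,0,1],
    [1.5,0,0,0,1],
    [1.5,0,0,0,1],
    [1.5,0,0,0,1],
    [1.5,0,0,0,1],
    [1.5,0,0,0,1],
    [1.5,0,0,0,1],
    [1.5,0,0,0,1],
    [1.5,0,0,0,1],
    [0.5,0,0,0,1]
  ]
}}

```text
t: 7.95
eef_pos: [0.4057, -0.2764, 0.1755]
tool_rot: [[-0.997, -0.074, 0.0], [-0.074, 0.997, -0.0], [-0.0, -0.0, -1.0]]
contact_force: [-1.6, -0.2, -7.3]
gripper_width: 0.0595
gripper_force: 45.7
```

Emit:
{"op": "arm_command", "data": {
  "moves": [
    [0,0,-1,0,1],
    [0,0,-2,0.03,1],
    [0,0,-2.5,0.05,1],
    [0,0,-2.5,0.06,1],
    [0,0,-2,0.05,1],
    [0,0,-1,0.03,1],
    [-0.4,1.7,0,0,1],
    [-0.7,3,0,0,1],
    [-0.9,4,0,0,1],
    [-0.9,4,0,0,1],
    [-0.9,4,0,0,1],
    [-0.9,4,0,0,1]
  ]
}}

```text
t: 9.15
eef_pos: [0.4843, -0.0763, 0.2863]
tool_rot: [[-0.99, 0.144, 0.001], [0.144, 0.99, -0.0], [-0.001, 0.0, -1.0]]
contact_force: [0.1, 0.2, -7.4]
gripper_width: 0.0591
gripper_force: 46.8
```

Emit:
{"op": "arm_command", "data": {
  "moves": [
    [-0.9,4,0,0,1],
    [-0.9,4,0,0,1],
    [-0.9,4,0,0,1],
    [-0.9,4,0,0,1],
    [-0.9,4,0,0,1],
    [-0.9,4,0,0,1],
    [-0.8,3.6,0,0,1],
    [-0.6,2.7,0,0,1],
    [-0.4,1.7,0,0,1],
    [-0.2,1,0,0,1],
    [0,0,0,0,1],
    [0,0,0,0,1]
  ]
}}

```text
t: 10.35
eef_pos: [0.6043, 0.2371, 0.2855]
tool_rot: [[-0.989, 0.145, 0.0], [0.145, 0.989, -0.0], [-0.0, -0.0, -1.0]]
contact_force: [-0.8, -0.2, -8.6]
gripper_width: 0.0592
gripper_force: 47.0
```

```bash
python3 - <<'E'
from look import *
im,d,P=look('3',qs=('grip_head','catches','mat'))
m=(P[:,2]>.24)&(P[:,2]<.30)
C=im.reshape(-1,3).astype(int)
for n,zz in (('wrist',None),('top',None)):
    if n=='top':
        im,d=eyes.get_image('top');C=im.reshape(-1,3).astype(int);v,u=np.mgrid[0:480,0:640];P=back(n,np.c_[u.ravel(),v.ravel()],d.ravel());P[d.ravel()<=0]=np.nan
    m=(C.max(1)<70)&(abs(P[:,2]-.004)<.008)&(abs(P[:,0]-.58)<.22)&(abs(P[:,1]-.25)<.17)
    Q=P[m];print(n,len(Q),cv2.minAreaRect(Q[:,:2].astype(np.float32)) if len(Q) else 0,np.nanmedian(Q[:,2]))
print(get_obs()['contact_force'],get_obs()['torque'])
E
```

```text
10.35 [0.6043 0.2371 0.2855] [-0.9895  0.1447  0.      0.1447  0.9895 -0.0003 -0.0001 -0.0003 -1.    ]
camera at [0.5211 0.2486 0.4284]
grip_head 0.88 [317.8 342.2] [0.588  0.238  0.3247] ray [0.5211 0.2486 0.4284] [ 0.54   -0.0859 -0.8372]
catches 0.65 [319.3 109.1] [0.5198 0.2483 0.2798] ray [0.5211 0.2486 0.4284] [-0.0086 -0.002  -1.    ]
wrist 3817 ((0.5697842240333557, 0.2422725260257721), (0.19197200238704681, 0.26741981506347656), 81.4775619506836) 0.0042951270031651185
top 879 ((0.5814802646636963, 0.2610543370246887), (0.2587513327598572, 0.2624392509460449), 88.79270935058594) 0.004297371584534199
[-0.467  -0.0876 -7.6557] [-0.0557 -0.0473 -0.0298]
```

View pics/w3.png

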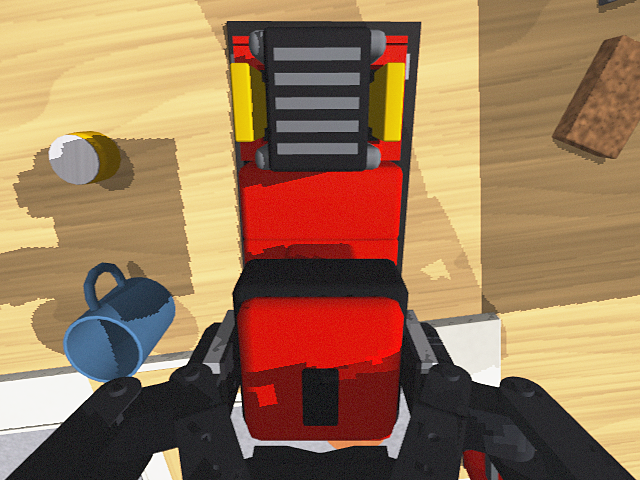

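The wrist view shows the sander over the mat, level and aligned with it (catches at 243 and 393, row 103). Lowering, slow at the end.

Emit:
{"op": "arm_command", "data": {
  "moves": [
    [0,0,1,0,1],
    [0,0,2.5,0,1],
    [0,0,3,0,1],
    [0,0,3,0,1],
    [0,0,3,0,1],
    [0,0,2,0,1],
    [0,0,1,0,1],
    [0,0,0.6,0,1],
    [0,0,0.4,0,1],
    [0,0,0.3,0,1],
    [0,0,0,0,1]
  ]
}}

```text
t: 11.7
eef_pos: [0.6045, 0.2378, 0.1177]
tool_rot: [[-0.99, 0.144, 0.001], [0.144, 0.99, 0.0], [-0.001, 0.0, -1.0]]
contact_force: [0.0, -0.0, -6.7]
gripper_width: 0.0593
gripper_force: 47.0
```

Emit:
{"op": "arm_command", "data": {
  "moves": [
    [0,0,0.2,0,1],
    [0,0,0.2,0,1],
    [0,0,0.1,0,1],
    [0,0,0,0,1]
  ]
}}

```text
t: 12.1
eef_pos: [0.6043, 0.2377, 0.1121]
tool_rot: [[-0.99, 0.144, -0.0], [0.144, 0.99, -0.0], [0.0, -0.0, -1.0]]
contact_force: [-0.1, 0.3, -8.2]
gripper_width: 0.0593
gripper_force: 47.0
```

Emit:
{"op": "arm_command", "data": {
  "moves": [
    [0,0,0.1,0,1],
    [0,0,0.05,0,1],
    [0,0,0.05,0,1],
    [0,0,0,0,1]
  ]
}}

```text
t: 12.5
eef_pos: [0.6044, 0.2378, 0.1108]
tool_rot: [[-0.99, 0.144, 0.0], [0.144, 0.99, 0.0], [-0.0, 0.0, -1.0]]
contact_force: [-3.4, -0.3, -0.5]
gripper_width: 0.0592
gripper_force: 47.8
```

Contact: weight is on the mat. Releasing and rising.

Emit:
{"op": "arm_command", "data": {
  "moves": [
    [0,0,0.05,0,1],
    [0,0,0,0,0.3],
    [0,0,0,0,0],
    [0,0,0,0,0],
    [0,0,0,0,0],
    [0,0,0,0,0]
  ]
}}

```text
t: 13.1
eef_pos: [0.6045, 0.2377, 0.1098]
tool_rot: [[-0.99, 0.144, 0.0], [0.144, 0.99, 0.0], [-0.0, 0.0, -1.0]]
contact_force: [-0.1, -0.3, -0.7]
gripper_width: 0.0853
gripper_force: 0.0
```

Emit:
{"op": "arm_command", "data": {
  "moves": [
    [0,0,-1,0,0],
    [0,0,-2,0,0],
    [0,0,-4,0,0],
    [0,0,-4,0,0],
    [0,0,-4,0,0],
    [2,0,-2,0,0],
    [4,0,0,0,0],
    [2,0,0,0,0],
    [0,0,0,0,0],
    [0,0,0,0,0]
  ]
}}

```text
t: 14.1
eef_pos: [0.5252, 0.2493, 0.2808]
tool_rot: [[-0.99, 0.144, 0.001], [0.144, 0.99, 0.0], [-0.001, 0.001, -1.0]]
contact_force: [0.0, 0.2, 0.5]
gripper_width: 0.0856
gripper_force: 0.0
```

```bash
cat > boxm.py <<'E'
from look import *
def measure(tag):
    im,d,P=look(tag,qs=('catches','grip_head'))
    C=im.reshape(-1,3).astype(int)
    m=(P[:,2]>.088)&(P[:,2]<.112)&(abs(P[:,0]-.52)<.06)&(abs(P[:,1]-.248)<.06);Q=P[m]
    print('boxtop',len(Q),np.percentile(Q,[2,50,98],axis=0),cv2.minAreaRect(Q[:,:2].astype(np.float32)))
    y=(C[:,0]>130)&(C[:,1]>100)&(C[:,2]<.55*C[:,1])&(P[:,2]>.06)&(P[:,2]<.11)&(abs(P[:,0]-.52)<.06)&(abs(P[:,1]-.248)<.06)
    Q=P[y]
    for q in (Q[Q[:,1]>.248],Q[Q[:,1]<.248]): print('yellow',len(q),q.mean(0),np.percentile(q,[2,98],axis=0).tolist())
    m=(P[:,2]>.14)&(P[:,2]<.155);Q=P[m];print('cap',len(Q),cv2.minAreaRect(Q[:,:2].astype(np.float32)),np.median(Q[:,2]))
E
python3 -c "
from boxm import *
measure('4')"
```

```text
14.1 [0.5252 0.2493 0.2808] [-0.9896  0.1439  0.0013  0.1439  0.9896  0.0004 -0.0012  0.0006 -1.    ]
camera at [0.4418 0.2607 0.4236]
catches 0.86 [319.  202.2] [0.5128 0.2493 0.1043] ray [0.4418 0.2607 0.4236] [ 0.2172 -0.0348 -0.9755]
grip_head 0.58 [319.7 311.4] [0.5901 0.2387 0.1512] ray [0.4418 0.2607 0.4236] [ 0.477  -0.0707 -0.876 ]
boxtop 3554 [[0.4918 0.2193 0.0919]
 [0.5155 0.2493 0.1041]
 [0.5414 0.279  0.1067]] ((0.5175287127494812, 0.24903851747512817), (0.06418447941541672, 0.05015810951590538), 81.99617004394531)
yellow 255 [0.5209 0.2772 0.0997] [[0.50806058029737, 0.27312387832427404, 0.08920037675114618], [0.5342734243578712, 0.28125419082965747, 0.10165001470300254]]
yellow 257 [0.5128 0.221  0.1002] [[0.5002257113757359, 0.21638827125113982, 0.0985115391140508], [0.5260286124118242, 0.22547878202687668, 0.10180631666581019]]
cap 3919 ((0.6032522916793823, 0.23804979026317596), (0.0547405444085598, 0.05488315597176552), 81.80144500732422) 0.1489149363413488
```

View pics/w4.png

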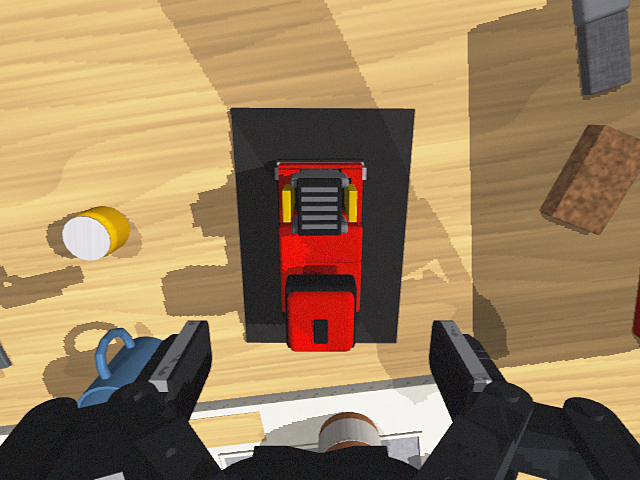

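The sander stands on its sole in the middle of the mat (mat spans about 231–415, box at 320,203 with catches at 287 and 351). Going down over the box.

Emit:
{"op": "arm_command", "data": {
  "moves": [
    [0.9,-0.1,0,0,0],
    [0,0,3,0,0],
    [0,0,4,0,0],
    [0,0,4,0,0],
    [0,0,4,0,0],
    [0,0,3,0,0],
    [0,0,2,0,0],
    [0,0,1,0,0],
    [0,0,0.6,0,0],
    [0,0,0.3,0,0],
    [0,0,0,0,0]
  ]
}}

```text
t: 15.35
eef_pos: [0.5164, 0.2497, 0.0614]
tool_rot: [[-0.99, 0.144, 0.001], [0.144, 0.99, 0.0], [-0.001, 0.0, -1.0]]
contact_force: [-0.2, 0.1, -0.5]
gripper_width: 0.0856
gripper_force: 0.0
```

Emit:
{"op": "arm_command", "data": {
  "moves": [
    [0,0,0,0,0.25],
    [0,0,0,0,0.35],
    [0,0,0,0,0.5],
    [0,0,0,0,1],
    [0,0,0,0,1],
    [0,0,0,0,1],
    [0,0,0,0,1],
    [0,0,0,0,1],
    [0,0,0,0,1]
  ],
  "force": 22
}}

```text
t: 16.25
eef_pos: [0.5167, 0.2498, 0.0624]
tool_rot: [[-0.99, 0.144, 0.002], [0.144, 0.99, 0.001], [-0.002, 0.001, -1.0]]
contact_force: [-2.8, -1.1, 10.1]
gripper_width: 0.0503
gripper_force: 21.9
```

Width 50 mm: both catches in. Drawing the box up slowly.

Emit:
{"op": "arm_command", "data": {
  "moves": [
    [0,0,-0.2,0,1],
    [0,0,-0.3,0,1],
    [0,0,-0.5,0,1],
    [0,0,-0.5,0,1],
    [0,0,-0.5,0,1],
    [0,0,0,0,1]
  ]
}}

```text
t: 16.85
eef_pos: [0.5165, 0.2497, 0.0818]
tool_rot: [[-0.99, 0.144, 0.001], [0.144, 0.99, 0.0], [-0.001, 0.001, -1.0]]
contact_force: [-0.7, 0.6, -1.4]
gripper_width: 0.0496
gripper_force: 23.6
```

```bash
python3 - <<'E'
from look import *
print(get_obs()['contact_force'],get_obs()['gripper_width'])
im,d,P=look('5',qs=('catches','grip_head'))
Q=P[(abs(P[:,0]-.595)<.015)&(abs(P[:,1]-.239)<.02)];print('cap z',len(Q),np.nanmedian(Q,0))
Q=P[(abs(P[:,0]-.505)<.02)&(abs(P[:,1]-.25)<.015)&(P[:,2]<.2)];print('box z',len(Q),np.nanmedian(Q,0))
E
```

```text
[-0.7129  0.5646 -1.4377] 0.049616329477279765
16.85 [0.5165 0.2497 0.0818] [-0.9895  0.1443  0.0011  0.1443  0.9895  0.0004 -0.001   0.0005 -1.    ]
camera at [0.4331 0.2611 0.2246]
catches 0.57 [317.7 357. ] [0.5029 0.2501 0.1246] ray [0.4331 0.2611 0.2246] [ 0.5703 -0.0896 -0.8166]
cap z 22 [0.5842 0.2391 0.0832]
box z 22158 [0.4989 0.2495 0.1234]
```

View pics/w5.png

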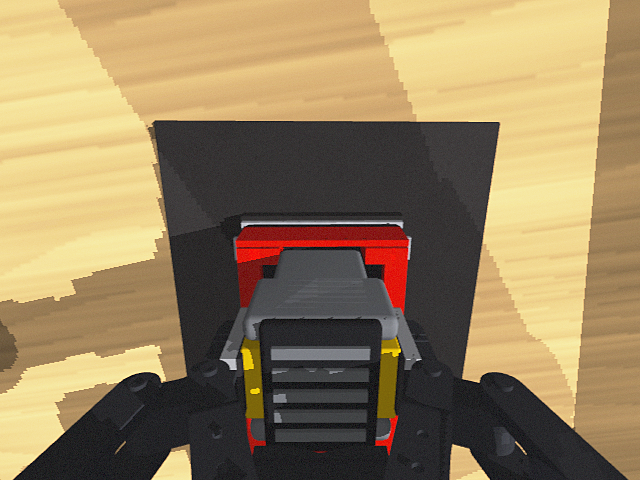

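The view shows the box sliding out of the well between the cheeks (236–410, row 240) while the sander stays on the mat, and the load is only the box's 1.4 N. Lifting clear.

Emit:
{"op": "arm_command", "data": {
  "moves": [
    [0,0,-0.6,0,1],
    [0,0,-1.2,0,1],
    [0,0,-2,0,1],
    [0,0,-3,0,1],
    [0,0,-3,0,1],
    [0,0,-3,0,1],
    [0,0,-3,0,1],
    [0,0,-3,0,1],
    [0,0,-2,0,1],
    [0,0,-1.2,0,1],
    [0,0,-0.5,0,1],
    [0,0,0,0,1]
  ]
}}

```text
t: 18.2
eef_pos: [0.5162, 0.2496, 0.3059]
tool_rot: [[-0.99, 0.144, 0.0], [0.144, 0.99, 0.0], [-0.0, 0.0, -1.0]]
contact_force: [-0.8, 0.7, -1.7]
gripper_width: 0.0498
gripper_force: 23.6
```

Emit:
{"op": "arm_command", "data": {
  "moves": [
    [0,0,0,0,1],
    [0,0,0,0,1],
    [0,0,0,0,1],
    [0,0,0,0,1],
    [0,0,0,0,1]
  ]
}}

```text
t: 18.7
eef_pos: [0.5161, 0.2496, 0.3056]
tool_rot: [[-0.99, 0.144, -0.0], [0.144, 0.99, -0.0], [0.0, -0.0, -1.0]]
contact_force: [0.6, -0.4, -2.1]
gripper_width: 0.0495
gripper_force: 23.6
```

```bash
python3 - <<'E'
from h import *
s=get_obs();print(s['t'],s['contact_force'],s['gripper_width'],s['eef_pos'])
a,_=eyes.get_image('scene');b,_=eyes.get_image('top')
save('f.png',np.hstack([cv2.resize(a[100:400,260:560],(400,400)),cv2.resize(b[80:380,120:420],(400,400))]))
E
```

```text
18.7 [ 0.6248 -0.4021 -2.1156] 0.04949956236024943 [0.5161 0.2496 0.3056]
```

View pics/f.png

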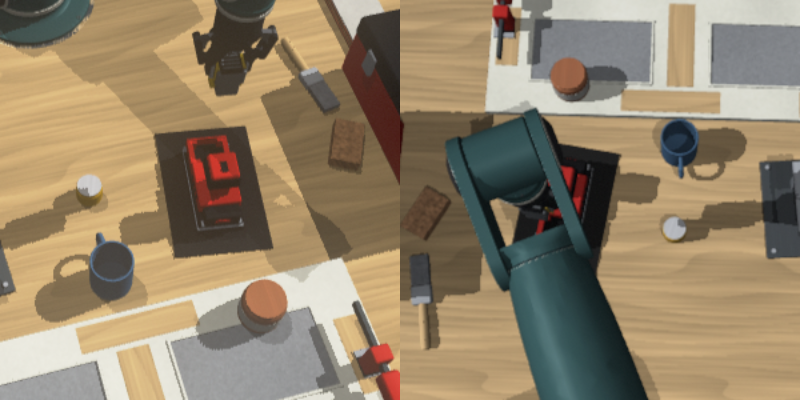

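The final pictures show the sander standing on the mat (left half, 213,180) and the box held high above it (228,75). The tin, mug, brush and block are where they were.

```bash
python3 -c "
from rig import robot
print(robot.hand_in())"
```

```text
the job is handed in; nothing more can be done
None
```

The job is done and handed in at about 19 s: the sander stands near the middle of the mat, the dust box is held upright and still well above it with its catches squeezed, and nothing else was touched.

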